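# Unlatch the paint pen's sagging bolt and hold its gate ajar

## Robot

A 7-joint arm with a two-finger parallel gripper is mounted at the origin on the work surface; the furniture and walls round the work are solid. World frame = base frame: x ahead of the robot, y to its left, z up, the work surface at z = 0. Lengths are in m, angles in rad, forces in N, time in s.
With the tool pointing down it reaches from about 0.4 to 0.875 m from the base axis. Payload 19.3 kg.
Tool frame: the origin (TCP) lies at the very end of the fingers, on their centre line; the grasp point (between the pads) lies 19 mm behind it; z points along the fingers, y is the direction in which the jaws open and shut (so a half turn about z gives the same grasp; the last joint's range is limited). The gripper opens to 85 mm and grips with 20 to 120 N. Pads are 22 mm wide; open, the fingers measure 114 mm over their backs; the gripper's body (76 mm by 85 mm) begins 54 mm behind the grasp point. The pads swing forward as they close: fully open they stand 13 mm farther back than shut.
Start: joints at [1.14, 0.521, -0.036, 1.599, 0.021, 1.021, -0.113], TCP at [0.221, -0.585, 0.231] pointing down, gripper open.
Joint ranges: [-2.91, 2.91], [-0.3, 2.13], [-1.5, 1.42], [0.17, 2.43], [-1.26, 4.41], [0.16, 1.93], [-2.52, 2.52]. Speed limits (rad/s): [1.89, 1.89, 2.39, 2.39, 3.01, 3.01, 3.01].

## Interface

Orientations are given as [roll, pitch, yaw] about the fixed x, y, z axes, in that order (R = Rz(yaw) Ry(pitch) Rx(roll)).
In Python, from workcell import bot gives the robot as it stands.
- The arm moves only by the tool apply_moves, never from a script. Its argument "commands" is a list of rows, each an object with "travel": the shift along the tool's x, y, z in m, a list of three; "twist": the turn, a rotation vector about the tool's x, y, z in degrees, a list of three; "claw": the finger opening in m, from 0 to 0.0854. A call has 1 to 10 rows; each row is the pose to reach, as a shift and turn from the pose commanded when the call began, along the tool's axes at that moment; what a row does not reach only later rows make up. A row lasts 1/10 s, in which the tool goes at most 50 mm and 8.59 degrees, less where a joint would pass 70% of its speed; a pose out of reach is approached as far as the arm can. A call with a gripper value outside its range is refused whole. The fingers move at their own pace and stop on an object; "force" is the grip in N (left out, the last holds). Time passes only in rows, so rows that repeat a pose let the fingers close. It gives the time, the measured TCP pose, the force and the opening at its end, in the units of the state.
- bot.observe(): the state, without advancing time (a new reading comes with each control period).
- bot.grab_frame(name): name is "scene" or "side" or "wrist"; returns a dict with "frame" (420x560x3 uint8, blue, green, red), "fx", "fy", "cx", "cy" (pixels), "pose" (4x4, takes a point from camera to world coordinates); the wrist camera has in their place "tool_from_camera" (4x4, takes a point from camera to tool coordinates, whose origin is the TCP and whose axes are the flange's). Camera axes: x right, y up, looking along -z (the intrinsics and any distortion apply to the point x, -y, -z); pixel columns grow to the right and rows downward; lengths in m; the calibration is good to about 2 mm. The wrist camera is an equidistant fisheye: a pixel r from the principal point sees the ray r / f radians off the axis. A picture is of the moment at which its call begins: read the wrist's pose just before it. There is no depth.
- bot.job_done(): hands the job in, once; it reports no verdict.
The state is a dict: "clock": time; "qpos": joint angles; "qd": joint speeds; "joint_efforts": joint torques, N m; "position": TCP position; "tool_rot": TCP orientation; "force": force on the tool from outside, world axes, zero at the start; "moment": the same for the moment, N m; "grip_width": finger opening in m.
Only numpy, scipy, OpenCV 4.12 (cv2) and the standard library are available. Lean on these libraries where they do the work, as an engineer would, in place of code of your own. Each camera call takes 0.05 s, during which the arm holds its last target.

## Task

Someone wants a bottle out of the low wooden paint pen, but the brown sanding block lies in the way of its gate: set the block flat along the narrow raised wooden ledge, lengthwise and centred across its width, and let go of it. Then, by its brass knob, lift the sagging bolt so that its head clears the bent keeper and draw it back towards the hinge while the gate is still shut. Pull the gate open towards the robot, about 40 degrees, and finish still holding it there, since its spring would shut it again; do not upset the bottle, can and pot in the pen or shift the model boat.

Things in the scene. Friction and masses are not known exactly. Their poses are not given: they have to be found in the camera images.
- block_mid (a point): centre of the brown sanding block, 28 x 70 x 16 mm, 50 g, lying flat on the table in front of the gate; its long side (70) is along its y axis, the 28 mm side along x, and z is up.
- block: the same sanding block; its origin is the centre of its underside.
- ledge_top (a point): centre of the upper face of the fixed wooden ledge, 80 mm above the table: a plank 150 mm long (along its x axis) and only 36 mm wide (along y), on two legs with 80 mm wide feet. It stands left of the pen and does not move.
- pen: the fixed low paint pen of plywood, open above; origin on the table midway between the gate posts, in the middle of the gate's thickness. x points into the pen (away from the robot), y along the shut gate to the hinge post on the left, z up. Posts 30 x 40 mm and 130 mm high stand at y = +118 and -118 mm; side and back walls are 90 mm high; the back wall is at x = 215 mm.
- keeper_lip (a point): top edge of the bent steel keeper's upturned lip on the right (free-side) post, 20 mm above the post: two prongs with a 12 mm open slot in which the bolt's rod lies. The bolt's wider head (22 mm across, 8 mm thick) hangs up to 4 mm behind the lip and is 13 mm too low to pass over it. On the robot's side of the slot the keeper has an upright cheek, 50 mm high, which blocks the gate from opening until the bolt's head is drawn past it. Axes as the pen's.
- knob_mid (a point): point half-way up the upright brass knob of the bolt, 178 mm above the table at the start: knob a plain upright cylinder 16 mm across and 34 mm tall (from 17 mm below this point to 17 mm above); nothing else rises above 20 mm below this point within 60 mm of it. It moves with bolt and gate; its y axis points along the bolt towards the hinge (the way to draw it).
- bolt (a joint): draw of the bolt along its barrel, m: 0 = fully home in the keeper, up to 0.050 = fully drawn towards the hinge (0.016 clears the lip, 0.022 clears the cheek). Light friction of about 1 N; it stays where it is left.
- barrel (a joint): tilt of the loose barrel, which carries the bolt, about its rear screw (at gate-top height on the gate, 90 mm from the knob towards the hinge when the bolt is home; the head is 173 mm from the screw), rad: 0 = sagging down on the gate (it falls back there by its weight, about 1 to 2 N at the knob), up to 0.18. To clear the lip the head needs about 0.08, i.e. the knob lifted about 7 mm; 16 mm is the stop with the bolt home, 12 mm with it 20 mm drawn.
- gate_swing (a joint): opening angle of the gate about its upright hinge, rad: 0 = shut, grows as the free edge swings towards the robot, up to 1.4. A spring always pulls it shut (about 2 to 5 N at the knob).
- gate_swing_hinge (a point): point on the gate's upright hinge axis at gate-top height (130 mm): on the robot's side of the left post, 20 mm in front of the gate's middle plane and 101 mm left of the middle of the gate.
- gate: the wooden gate with its bolt, 196 mm wide, 40 mm thick at the top rail, top 130 mm and lower edge 8 mm above the table; origin on the hinge axis at table height; from there the shut gate extends along -y.
- spray_can: green spray can, 43 mm across and 121 mm tall, standing in the pen; origin at its foot.
- thinner_bottle: white bottle with green cap, 39 x 38 x 68 mm, standing in the pen; origin at its foot.
- red_pot: red paint pot, 33 mm across and 34 mm tall, standing in the pen; origin at its foot.
- model_boat: olive model boat, 118 x 274 x 60 mm, on the table to the right of the work; origin under its middle.
Things that resemble listed ones, but are neither listed nor needed, are in the scene too. Several things look just like the block: the one meant starts farthest to the robot's left.

How it is judged:
On the way, in this order (a step that is already met when the one before it is completed fails the run):
1. the sanding block lies along the ledge, let go (z of block_mid in the frame of ledge_top between 0.003 and 0.014 m and y of block_mid in the frame of ledge_top between -0.012 and 0.012 m and x of block_mid in the frame of ledge_top between -0.055 and 0.055 m and angle between the y axis of block_mid and the x axis of ledge_top, either way round below 0.26 rad and contact force between the fingers and block below 0.02 N and linear speed of block below 0.02 m/s and value of joint bolt below 0.02 m), for 0.3 s.
2. the bolt is drawn clear of the keeper while the gate is still shut (value of joint bolt above 0.025 m and value of joint gate_swing below 0.08 rad), for 0.1 s.
At the end, for the whole second after the job is handed in: The gate is held still at 30 to 50 degrees (0.52 to 0.87 rad) by the fingers (over 0.5 N), nothing else propping it, its bolt drawn over 22 mm; the block lies flat and let go on the ledge, within 12 mm of its middle line, 55 mm of its middle lengthwise and 15 degrees of its direction (z of block_mid in the frame of ledge_top between 0.003 and 0.014 m and y of block_mid in the frame of ledge_top between -0.012 and 0.012 m and x of block_mid in the frame of ledge_top between -0.055 and 0.055 m and angle between the y axis of block_mid and the x axis of ledge_top, either way round below 0.26 rad and contact force between the fingers and block below 0.02 N and value of joint gate_swing between 0.52 and 0.87 rad and velocity of joint gate_swing between -0.05 and 0.05 rad/s and contact force between the fingers and gate above 0.5 N and contact force between gate and pen below 0.2 N and contact force between gate and block below 0.2 N and value of joint bolt above 0.022 m); the arm keeps its last pose, push and grip.
It fails at once if the can, bottle or pot in the pen is tipped over or shoved by more than 20 mm (angle between any of spray_can, thinner_bottle, red_pot's own z axis and vertical above 0.5 rad or distance of any of spray_can, thinner_bottle, red_pot from where it was at the start of the episode above 0.02 m).
It fails at once if the model boat is shifted by more than 20 mm (distance of model_boat from where it was at the start of the episode above 0.02 m).
It fails at once if the gate is swung against the block still lying in its way (contact force between gate and block above 1 N).
It also fails if it takes over 58 s, if anything falls off the work surface, if the arm or the gripper's body presses on something with over 40 N, if the wrist force passes 120 N, or if a joint passes its speed limit or range.

## Working session

There is one attempt and no reset: what is moved stays moved. The work goes in short steps, Python scripts to look and compute and a tool call to move; the robot and the scene stay as the last step left them, time stands still between calls to the robot, and variables do not carry over. Pictures are saved under pics/ and viewed, and the job is handed in when it is done.

Besides the shell and the picture viewer there is one more tool, called after "Emit:" by a JSON object that holds its "api" and its "payload". apply_moves: Moves the arm, as the interface text tells. Its arguments: {"type":"object","properties":{"commands":{"type":"array"},"force":{"type":"number"}},"required":["commands"]}

```bash
ls; mkdir -p pics; python3 - <<'E'
from workcell import bot
import cv2
print(bot.observe())
for n in ["scene","side","wrist"]:
    f=bot.grab_frame(n); cv2.imwrite(f"pics/{n}0.png",f["frame"])
    print(n,{k:v for k,v in f.items() if k!="frame"})
E
```

```text
pics
{'clock': 0.0, 'qpos': array([ 1.13981618,  0.52204514, -0.03634442,  1.59997336,  0.02118764,
        1.02108805, -0.11280583]), 'qd': array([ 0.0003295 , -0.00041334,  0.00048054,  0.00079437, -0.0004217 ,
       -0.00087013,  0.00086124]), 'joint_efforts': array([-1.74956665e-03, -9.27082586e+01,  1.97898656e+00, -3.69918716e+01,
        1.77657057e-02,  8.09318240e-03, -2.17002739e-04]), 'position': array([ 0.22049355, -0.58447054,  0.23071854]), 'tool_rot': array([-3.14046474e+00,  6.04050439e-05,  3.60772042e-01]), 'force': array([-0.0957586 , -0.24774477,  0.72450886]), 'moment': array([-0.03437381,  0.07647915,  0.0241956 ]), 'grip_width': 0.08521460874926658}
scene {'fx': 453.15811252996986, 'fy': 453.15811252996986, 'cx': 277.4873504235821, 'cy': 205.38055467569853, 'pose': array([[-0.52269522,  0.41462201, -0.74490154, -0.60973537],
       [-0.85243028, -0.266835  ,  0.44962395,  0.65349781],
       [-0.01234182,  0.86999292,  0.49290973,  0.87812406],
       [ 0.        ,  0.        ,  0.        ,  1.        ]])}
side {'fx': 487.2374057408509, 'fy': 487.2374057408509, 'cx': 281.2153856430245, 'cy': 204.85260612272486, 'pose': array([[ 0.99976504, -0.01112135,  0.01860568,  0.5551425 ],
       [ 0.02160588,  0.58034756, -0.81408224, -1.14354352],
       [-0.00174407,  0.81429296,  0.58045149,  0.90478232],
       [ 0.        ,  0.        ,  0.        ,  1.        ]])}
wrist {'fx': 325.19226210127806, 'fy': 325.19226210127806, 'cx': 278.8482308662551, 'cy': 200.39000883019722, 'tool_from_camera': array([[ 4.69649516e-04,  9.44486909e-01,  3.28548716e-01,
         8.45245978e-02],
       [ 9.99999837e-01, -3.36673163e-04, -4.61624221e-04,
         4.01922549e-04],
       [-3.25384498e-04,  3.28548879e-01, -9.44486913e-01,
        -1.42564154e-01],
       [ 0.00000000e+00,  0.00000000e+00,  0.00000000e+00,
         1.00000000e+00]])}
```

View pics/scene0.png

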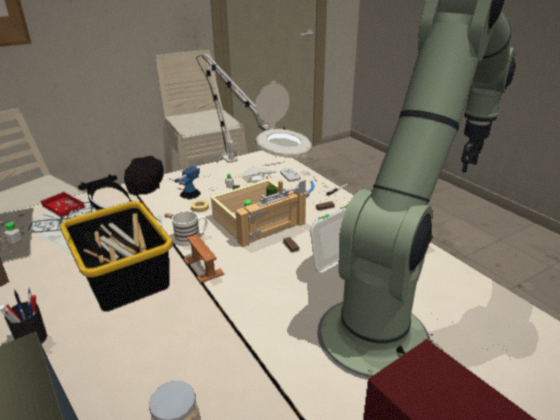

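View pics/side0.png

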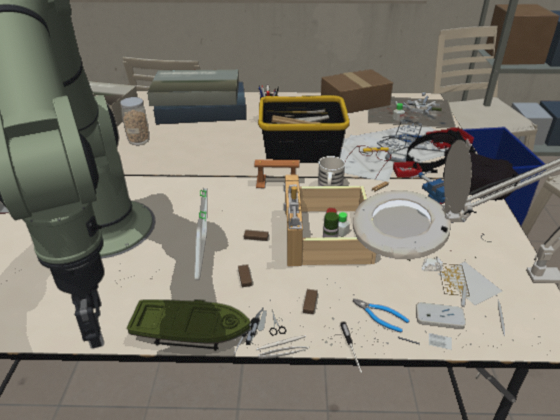

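View pics/wrist0.png

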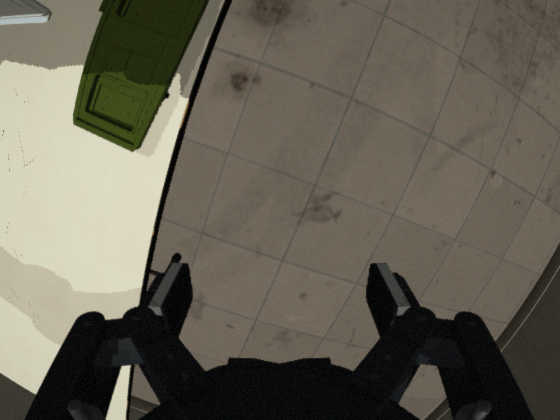

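```bash
cat > h.py <<'E'
import numpy as np, cv2
from workcell import bot
from scipy.spatial.transform import Rotation as R
def tool():
    s=bot.observe(); T=np.eye(4); T[:3,:3]=R.from_euler('xyz',s['tool_rot']).as_matrix(); T[:3,3]=s['position']; return T
def grab(n,save=None):
    T=tool(); f=bot.grab_frame(n)
    f['P']=T@f['tool_from_camera'] if n=='wrist' else f['pose']; f['n']=n
    if save: cv2.imwrite('pics/'+save,f['frame'])
    return f
def ray(f,u,v):
    x=(u-f['cx'])/f['fx']; y=(v-f['cy'])/f['fy']
    if f['n']=='wrist':
        r=np.hypot(x,y); s=np.sin(r)/r if r>1e-9 else 1; d=np.array([x*s,-y*s,-np.cos(r)])
    else: d=np.array([x,-y,-1.])
    d=f['P'][:3,:3]@d; return f['P'][:3,3],d/np.linalg.norm(d)
def plane(f,u,v,z):
    o,d=ray(f,u,v); return o+d*(z-o[2])/d[2]
def tri(a,pa,b,pb):
    o1,d1=ray(a,*pa); o2,d2=ray(b,*pb)
    A=np.stack([d1,-d2],1); t=np.linalg.lstsq(A,o2-o1,rcond=None)[0]
    p,q=o1+t[0]*d1,o2+t[1]*d2; return (p+q)/2,np.linalg.norm(p-q)
def proj(f,p):
    T=np.linalg.inv(f['P']); c=T[:3,:3]@np.asarray(p)+T[:3,3]; x,y,z=c[0],-c[1],-c[2]
    if f['n']=='wrist':
        r=np.hypot(x,y); th=np.arctan2(r,z); k=th/r if r>1e-9 else 1; return np.array([f['cx']+f['fx']*x*k,f['cy']+f['fy']*y*k])
    return np.array([f['cx']+f['fx']*x/z,f['cy']+f['fy']*y/z])
def go(p,rot=None,cur=None):
    """tool-frame travel/twist from current pose (pass measured) to p, rot matrix"""
    T=tool() if cur is None else cur
    tr=T[:3,:3].T@(np.asarray(p)-T[:3,3]); tw=np.zeros(3)
    if rot is not None: tw=R.from_matrix(T[:3,:3].T@rot).as_rotvec(degrees=True)
    return tr.round(4),tw.round(2)
def down(yaw): return R.from_euler('xyz',[np.pi,0,yaw]).as_matrix()
def crop(f,u0,v0,u1,v1,k,name): cv2.imwrite('pics/'+name,cv2.resize(f['frame'][v0:v1,u0:u1],None,fx=k,fy=k,interpolation=cv2.INTER_CUBIC))
E
python3 - <<'E'
from h import *
s=grab('scene'); d=grab('side')
import pickle; pickle.dump((s,d),open('sd.pkl','wb'))
crop(s,160,160,360,290,4,'sc1.png'); crop(d,180,140,400,320,3.6,'sd1.png')
E
```

```text
(no output)
```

View pics/sc1.png

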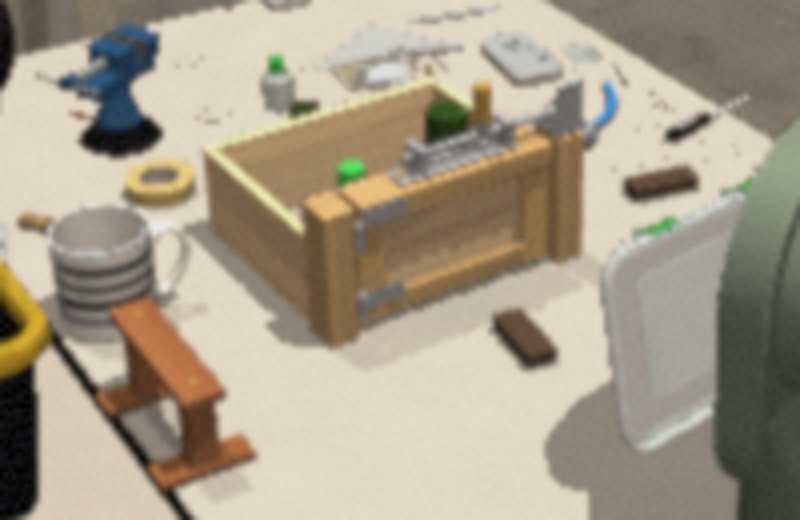

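View pics/sd1.png

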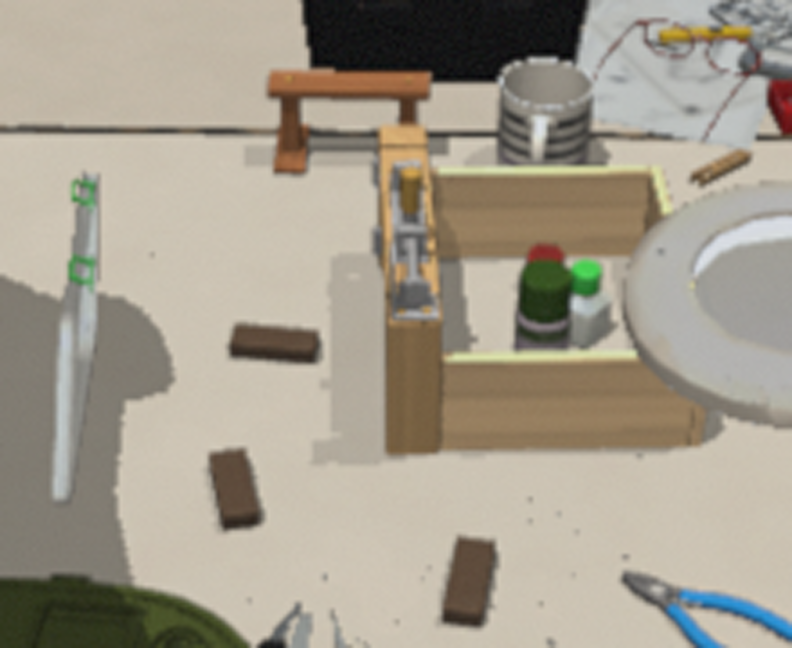

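```bash
cat > m1.py <<'E'
from h import *
import pickle
s,d=pickle.load(open('sd.pkl','rb'))
np.set_printoptions(precision=4,suppress=True)
S=lambda u,v:(160+u/4-.4,160+v/4-.4)   # crop coords-> px
D=lambda u,v:(180+u/3.6-.36,140+v/3.6-.36)
def mask(f,lo,hi,box):
    hsv=cv2.cvtColor(f['frame'],cv2.COLOR_BGR2HSV); m=cv2.inRange(hsv,lo,hi); o=np.zeros_like(m); u0,v0,u1,v1=box; o[v0:v1,u0:u1]=m[v0:v1,u0:u1]; return o
# block by hand: top-face corners in side crop
for nm,f,box in (('side',d,(235,222,280,250)),('scene',s,(275,230,310,260))):
    g=cv2.cvtColor(f['frame'],cv2.COLOR_BGR2GRAY); u0,v0,u1,v1=box
    m=np.zeros_like(g); m[v0:v1,u0:u1]=(g[v0:v1,u0:u1]<110)*255
    pts=np.argwhere(m)[:,::-1].astype(np.float32); print(nm,len(pts),cv2.minAreaRect(pts), plane(f,*pts.mean(0),.010))
    print('box', [plane(f,*p,.012)[:2].round(4).tolist() for p in cv2.boxPoints(cv2.minAreaRect(pts))])
for n,a,b in (('knobtop',S(481,86),D(411,172)),('knobbase?',S(480,120),D(411,207))):
    print(n,tri(s,a,d,b))
print('knob plane .195',plane(s,*S(481,86),.195),plane(d,*D(411,172),.195))
for q in [(268,74),(430,74),(430,96),(268,96)]: print('ledge side',plane(d,*D(*q),.08))
for q in [(110,308),(150,298),(224,388),(186,402)]: print('ledge scene',plane(s,*S(*q),.08))
for q in [(380,128),(422,128),(430,152),(380,152)]: print('hinge post side',plane(d,*D(*q),.13))
for q in [(304,203),(328,190),(357,208),(330,222)]: print('hinge post scene',plane(s,*S(*q),.13))
for q in [(388,320),(440,320),(388,450),(438,452)]: print('free post side',plane(d,*D(*q),.13 if q[1]<400 else 0))
print('free post scene',plane(s,*S(555,135),.13),plane(s,*S(582,125),.13),plane(s,*S(583,255),0.))
print('keeper top', tri(s,S(578,84),d,D(413,275)))
# panel
print('panel', plane(s,*S(640,450),0),plane(s,*S(715,410),0),plane(d,*D(62,500),0))
print('paneltop', tri(s,S(612,250),d,D(90,175)))
E
python3 m1.py
```

```text
side 213 ((256.02459716796875, 235.2295379638672), (24.17304229736328, 8.781967163085938), 5.19442892074585) [ 0.4565 -0.0424  0.01  ]
box [[0.4218, -0.0604], [0.4208, -0.0199], [0.4921, -0.0288], [0.4916, -0.0688]]
scene 137 ((286.1861877441406, 239.83445739746094), (29.564193725585938, 8.138457298278809), 48.36646270751953) [ 0.4565 -0.0358  0.01  ]
box [[0.5482, -0.0268], [0.567, -0.0636], [0.4147, -0.0461], [0.3999, -0.0123]]
knobtop (array([ 0.5638, -0.0654,  0.193 ]), np.float64(0.0004098788325330761))
knobbase? (array([ 0.5642, -0.0642,  0.1608]), np.float64(0.000592786393271122))
knob plane .195 [ 0.5601 -0.0633  0.195 ] [ 0.5639 -0.0681  0.195 ]
ledge side [0.4323 0.2689 0.08  ]
ledge side [0.5829 0.2717 0.08  ]
ledge side [0.5826 0.2321 0.08  ]
ledge side [0.435  0.2293 0.08  ]
ledge scene [0.5802 0.2747 0.08  ]
ledge scene [0.5766 0.2419 0.08  ]
ledge scene [0.4319 0.2432 0.08  ]
ledge scene [0.431  0.2744 0.08  ]
hinge post side [0.5389 0.0963 0.13  ]
hinge post side [0.5739 0.097  0.13  ]
hinge post side [0.5802 0.0602 0.13  ]
hinge post side [0.5395 0.0595 0.13  ]
hinge post scene [0.5672 0.1045 0.13  ]
hinge post scene [0.5757 0.0778 0.13  ]
hinge post scene [0.5364 0.0716 0.13  ]
hinge post scene [0.5284 0.1006 0.13  ]
free post side [ 0.5485 -0.1612  0.13  ]
free post side [ 0.5855 -0.1605  0.13  ]
free post side [ 0.5491 -0.1553 -0.    ]
free post side [ 0.587  -0.1568  0.    ]
free post scene [ 0.5542 -0.1353  0.13  ] [ 0.5569 -0.1659  0.13  ] [ 0.548  -0.1636  0.    ]
keeper top (array([ 0.5641, -0.1636,  0.1699]), np.float64(0.0047060987088513905))
panel [ 0.2869 -0.0375 -0.    ] [ 0.2965 -0.1188  0.    ] [ 0.3107 -0.2139  0.    ]
paneltop (array([ 0.3207, -0.0312,  0.1662]), np.float64(0.0034085964595937626))
```

```bash
python3 - <<'E'
from h import *
print(go([.456,-.042,.23],down(-.1)))
s=__import__('pickle').load(open('sd.pkl','rb'))[0]
T=tool(); print(T)
E
```

```text
(array([ 0.4118, -0.4246,  0.0012]), array([-3.00e-02,  1.00e-02,  2.64e+01]))
[[ 9.35619080e-01  3.53011155e-01 -2.47369956e-04  2.20566692e-01]
 [ 3.53011237e-01 -9.35618947e-01  5.02427897e-04 -5.84610415e-01]
 [-5.40813654e-05 -5.57405501e-04 -9.99999843e-01  2.31030653e-01]
 [ 0.00000000e+00  0.00000000e+00  0.00000000e+00  1.00000000e+00]]
```

Emit:
{"api": "apply_moves", "payload": {"commands": [{"travel":[0.2,-0.21,-0.03],"twist":[0,0,13],"claw":0.085},{"travel":[0.2,-0.21,-0.03],"twist":[0,0,13],"claw":0.085},{"travel":[0.2,-0.21,-0.03],"twist":[0,0,13],"claw":0.085},{"travel":[0.2,-0.21,-0.03],"twist":[0,0,13],"claw":0.085},{"travel":[0.2,-0.21,-0.03],"twist":[0,0,13],"claw":0.085},{"travel":[0.2,-0.21,-0.03],"twist":[0,0,13],"claw":0.085},{"travel":[0.412,-0.425,0],"twist":[0,0,26.4],"claw":0.085},{"travel":[0.412,-0.425,0],"twist":[0,0,26.4],"claw":0.085},{"travel":[0.412,-0.425,0],"twist":[0,0,26.4],"claw":0.085},{"travel":[0.412,-0.425,0],"twist":[0,0,26.4],"claw":0.085}]}}

```text
clock: 1.25
position: [0.4095, -0.1466, 0.243]
tool_rot: [3.141, -0.001, -0.101]
force: [1.0, -0.5, 0.7]
grip_width: 0.0851
```

```bash
python3 - <<'E'
from h import *
print(go([.456,-.042,.23],down(-.1)))
E
```

```text
(array([ 0.0357, -0.1087,  0.013 ]), array([ 0.01, -0.04, -0.06]))
```

Emit:
{"api": "apply_moves", "payload": {"commands": [{"travel":[0.035,-0.108,0.013],"twist":[0,0,0],"claw":0.085},{"travel":[0.035,-0.108,0.013],"twist":[0,0,0],"claw":0.085},{"travel":[0.035,-0.108,0.013],"twist":[0,0,0],"claw":0.085},{"travel":[0.035,-0.108,0.013],"twist":[0,0,0],"claw":0.085}]}}

```text
clock: 1.65
position: [0.4552, -0.042, 0.2296]
tool_rot: [-3.141, 0.0, -0.096]
force: [-0.5, -0.8, -0.5]
grip_width: 0.0846
```

```bash
python3 - <<'E'
from h import *
import pickle
w=grab('wrist','w1.png'); pickle.dump(w,open('w1.pkl','wb'))
print(w['P'][:3,3],tool()[:3,3], proj(w,[.456,-.042,.016]))
E
```

```text
[ 0.53958952 -0.05076601  0.37210926] [ 0.45470138 -0.04379568  0.2296997 ] [278.3139273  166.81157732]
```

View pics/w1.png

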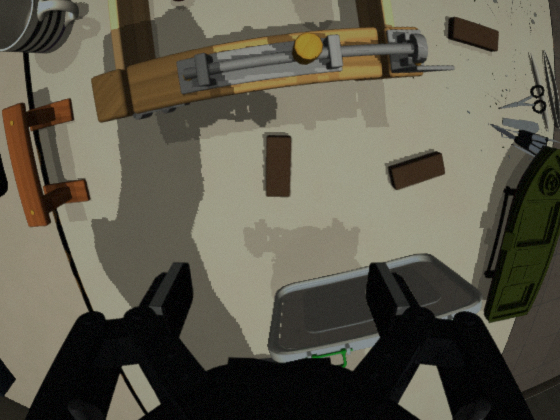

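```bash
python3 - <<'E'
from h import *
import pickle
np.set_printoptions(precision=4,suppress=True)
w=pickle.load(open('w1.pkl','rb')); s,d=pickle.load(open('sd.pkl','rb'))
crop(w,230,110,330,220,5,'w1b.png'); crop(w,80,10,460,130,2.1,'w1g.png');crop(w,0,80,110,240,4,'w1l.png')
g=cv2.cvtColor(w['frame'],cv2.COLOR_BGR2GRAY); m=np.zeros_like(g); m[125:205,258:300]=(g[125:205,258:300]<75)*255
c=max(cv2.findContours(m,0,2)[0],key=cv2.contourArea)[:,0]
P=np.array([plane(w,*p,.016)[:2] for p in c.astype(float)]); r=cv2.minAreaRect((P*1000).astype(np.float32)); print('block',r)
E
```

```text
block ((456.92327880859375, -41.16246795654297), (28.081953048706055, 70.74444580078125), 83.8547592163086)
```

View pics/w1b.png

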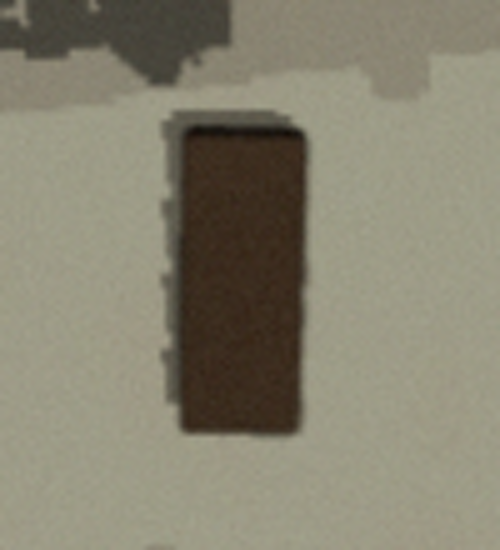

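View pics/w1g.png

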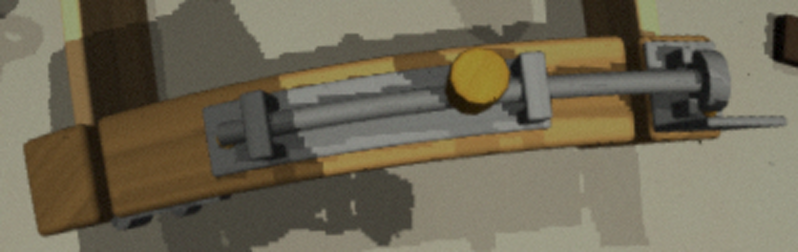

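View pics/w1l.png

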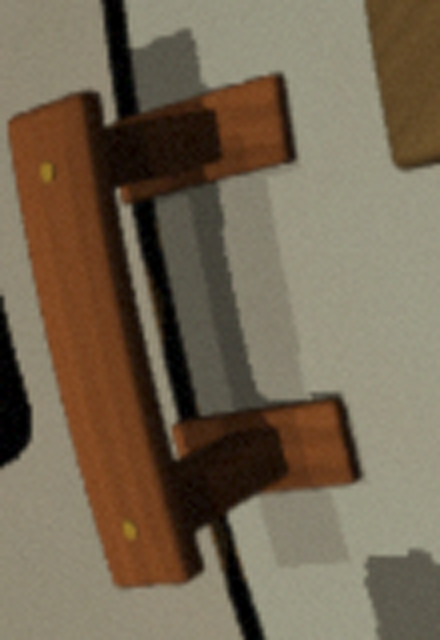

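```bash
python3 - <<'E'
from h import *
import pickle
np.set_printoptions(precision=4,suppress=True)
w=pickle.load(open('w1.pkl','rb'))
for q in [(10,120),(97,92),(118,585),(200,570),(185,582)]: print(plane(w,q[0]/4-.4,80+q[1]/4-.4,.08))
print('knob', plane(w,80+478/2.1-.3,10+78/2.1-.3,.195))
for q in [(25,147),(82,125),(40,235),(101,218),(100,122),(620,38),(635,140)]: print('gate',plane(w,80+q[0]/2.1-.3,10+q[1]/2.1-.3,.13))
print(go([.457,-.0412,.003],down(-.107)))
E
```

```text
[0.581  0.2703 0.08  ]
[0.5797 0.2297 0.08  ]
[0.4346 0.2712 0.08  ]
[0.4371 0.2318 0.08  ]
[0.4338 0.2399 0.08  ]
knob [ 0.5627 -0.0681  0.195 ]
gate [0.5739 0.0993 0.13  ]
gate [0.5765 0.0724 0.13  ]
gate [0.538  0.0982 0.13  ]
gate [0.5396 0.0695 0.13  ]
gate [0.576  0.0646 0.13  ]
gate [ 0.5843 -0.1268  0.13  ]
gate [ 0.5465 -0.1292  0.13  ]
(array([ 0.0021, -0.0028,  0.2267]), array([-0.  ,  0.03,  0.5 ]))
```

Emit:
{"api": "apply_moves", "payload": {"commands": [{"travel":[0.002,-0.003,0.05],"twist":[0,0,0.5],"claw":0.052},{"travel":[0.002,-0.003,0.1],"twist":[0,0,0.5],"claw":0.052},{"travel":[0.002,-0.003,0.15],"twist":[0,0,0.5],"claw":0.052},{"travel":[0.002,-0.003,0.19],"twist":[0,0,0.5],"claw":0.052},{"travel":[0.002,-0.003,0.21],"twist":[0,0,0.5],"claw":0.052},{"travel":[0.002,-0.003,0.218],"twist":[0,0,0.5],"claw":0.052},{"travel":[0.002,-0.003,0.2265],"twist":[0,0,0.5],"claw":0.052},{"travel":[0.002,-0.003,0.2265],"twist":[0,0,0.5],"claw":0.052}], "force": 30}}

```text
clock: 2.5
position: [0.4571, -0.0421, 0.0035]
tool_rot: [3.141, -0.0, -0.109]
force: [0.3, 0.5, -0.1]
grip_width: 0.0517
```

```bash
python3 - <<'E'
from h import *
w=grab('wrist','w2.png'); print(proj(w,[.457,-.0412,.016]))
E
```

```text
[275.72672398 279.67706367]
```

View pics/w2.png

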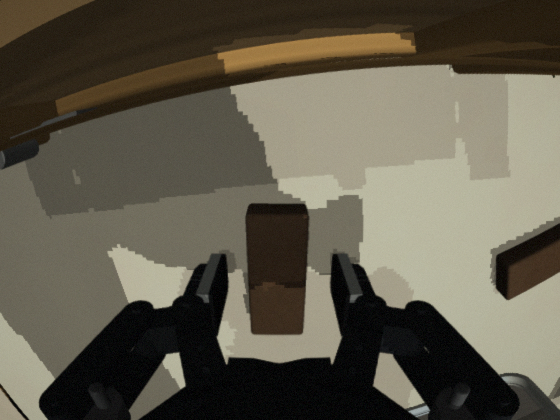

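Block sits centred between the pads (block at (278,270), pads at (212,285) and (347,285)). Close and lift.

Emit:
{"api": "apply_moves", "payload": {"commands": [{"travel":[0,0,0],"twist":[0,0,0],"claw":0.02},{"travel":[0,0,0],"twist":[0,0,0],"claw":0.02},{"travel":[0,0,0],"twist":[0,0,0],"claw":0.02},{"travel":[0,0,0],"twist":[0,0,0],"claw":0.02},{"travel":[0,0,-0.02],"twist":[0,0,0],"claw":0.02},{"travel":[0,0,-0.06],"twist":[0,0,0],"claw":0.02},{"travel":[0,0,-0.11],"twist":[0,0,0],"claw":0.02},{"travel":[0,0,-0.16],"twist":[0,0,0],"claw":0.02},{"travel":[0,0,-0.2],"twist":[0,0,0],"claw":0.02},{"travel":[0,0,-0.2],"twist":[0,0,0],"claw":0.02}], "force": 40}}

```text
clock: 3.55
position: [0.4591, -0.0418, 0.2087]
tool_rot: [-3.141, -0.009, -0.109]
force: [1.1, 0.3, -2.6]
grip_width: 0.0267
```

```bash
python3 - <<'E'
from h import *
w=grab('wrist','w3.png'); 
print(go([.507,.251,.2],down(-.0)))
E
```

```text
(array([ 0.0167, -0.2964,  0.0063]), array([ 0.02, -0.31, -6.26]))
```

View pics/w3.png

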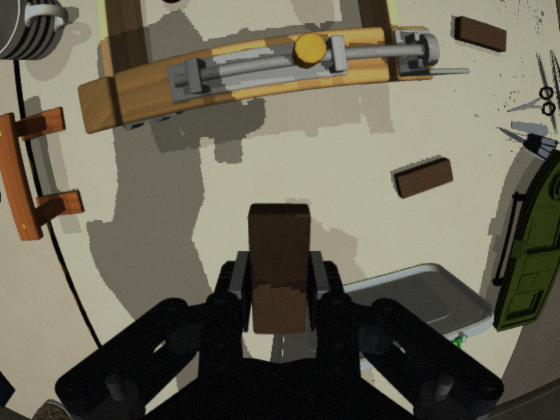

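Emit:
{"api": "apply_moves", "payload": {"commands": [{"travel":[0.01,-0.18,0],"twist":[0,0,-6],"claw":0.02},{"travel":[0.01,-0.18,0],"twist":[0,0,-6],"claw":0.02},{"travel":[0.01,-0.18,0],"twist":[0,0,-6],"claw":0.02},{"travel":[0.01,-0.18,0],"twist":[0,0,-6],"claw":0.02},{"travel":[0.01,-0.18,0],"twist":[0,0,-6],"claw":0.02},{"travel":[0.01,-0.18,0],"twist":[0,0,-6],"claw":0.02}]}}

```text
clock: 4.2
position: [0.4858, 0.1364, 0.2025]
tool_rot: [3.141, 0.002, -0.003]
force: [0.6, -1.3, -1.5]
grip_width: 0.0266
```

```bash
python3 - <<'E'
from h import *
import pickle
w=grab('wrist','w4.png'); pickle.dump(w,open('w4.pkl','wb'))
crop(w,100,60,280,260,3,'w4l.png')
E
```

```text
(no output)
```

View pics/w4.png

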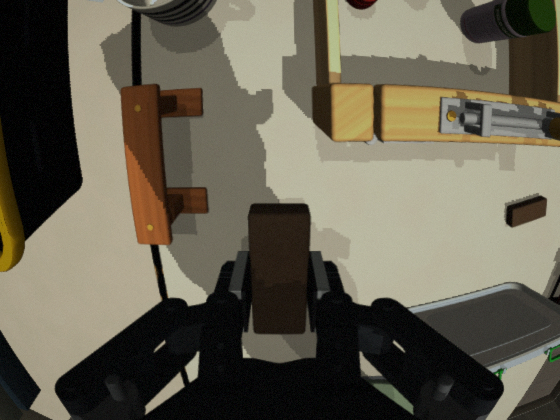

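View pics/w4l.png

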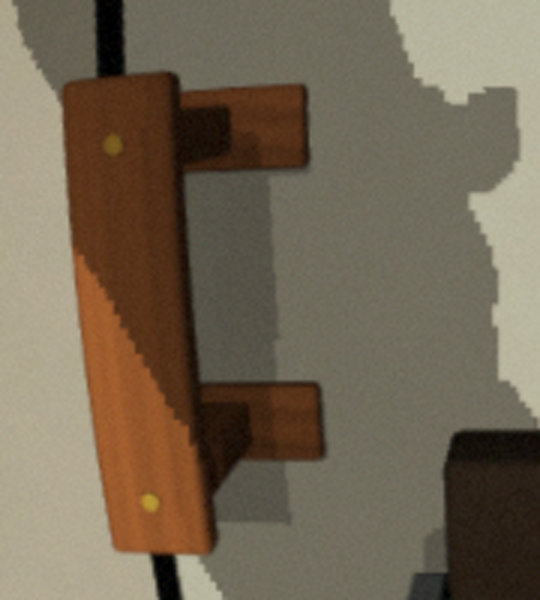

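```bash
python3 - <<'E'
from h import *
import pickle
np.set_printoptions(precision=4,suppress=True)
w=pickle.load(open('w4.pkl','rb'))
L=lambda u,v:(100+u/3-.3,60+v/3-.3)
for q in [(64,84),(112,550),(180,72),(170,72),(214,553),(205,553),(113,145),(150,502)]: print(q,plane(w,*L(*q),.08))
a=plane(w,*L(113,145),.08);b=plane(w,*L(150,502),.08); print((a+b)/2,np.arctan2(*(a-b)[1::-1]))
T=tool(); 
# block front-top edge in hand: corners (250,211),(311,211) at top plane z = TCP+13mm
for q in [(251,212),(309,212),(254,332),(303,332)]:
    p=plane(w,*q,T[2,3]+.013); print(q,T[:3,:3].T@(p-T[:3,3]))
print(go([.507,.2507,.2],down(0)))
E
```

```text
(64, 84) [0.5815 0.2717 0.08  ]
(112, 550) [0.4344 0.2742 0.08  ]
(180, 72) [0.5813 0.2347 0.08  ]
(170, 72) [0.5816 0.2377 0.08  ]
(214, 553) [0.4346 0.238  0.08  ]
(205, 553) [0.4345 0.2411 0.08  ]
(113, 145) [0.5622 0.2567 0.08  ]
(150, 502) [0.4519 0.2574 0.08  ]
[0.5071 0.257  0.08  ] -0.006835715018020157
(251, 212) [ 0.0343 -0.0123 -0.0131]
(309, 212) [ 0.0343  0.0125 -0.013 ]
(254, 332) [-0.0337 -0.0133 -0.013 ]
(303, 332) [-0.0336  0.0124 -0.0129]
(array([ 0.0205, -0.1154,  0.0026]), array([ 0.05,  0.07, -0.24]))
```

Emit:
{"api": "apply_moves", "payload": {"commands": [{"travel":[0.022,-0.12,0.01],"twist":[0,0,0.5],"claw":0.02},{"travel":[0.022,-0.12,0.01],"twist":[0,0,0.5],"claw":0.02},{"travel":[0.022,-0.12,0.01],"twist":[0,0,0.5],"claw":0.02},{"travel":[0.022,-0.12,0.05],"twist":[0,0,0.5],"claw":0.02},{"travel":[0.022,-0.12,0.09],"twist":[0,0,0.5],"claw":0.02},{"travel":[0.022,-0.12,0.105],"twist":[0,0,0.5],"claw":0.02},{"travel":[0.022,-0.12,0.11],"twist":[0,0,0.5],"claw":0.02},{"travel":[0.022,-0.12,0.112],"twist":[0,0,0.5],"claw":0.02},{"travel":[0.022,-0.12,0.112],"twist":[0,0,0.5],"claw":0.02}]}}

```text
clock: 5.15
position: [0.5097, 0.2561, 0.0927]
tool_rot: [-3.141, -0.002, -0.013]
force: [-0.4, 0.4, -0.5]
grip_width: 0.0268
```

```bash
python3 - <<'E'
from h import *
w=grab('wrist','w5.png'); s=grab('scene'); d=grab('side')
crop(s,160,210,260,300,5,'s5.png');crop(d,220,120,340,210,5,'d5.png')
print(go([.508,.256,.084],down(-.012)))
E
```

```text
(array([-0.0016,  0.0004,  0.0086]), array([-0.05, -0.09, -0.06]))
```

View pics/w5.png

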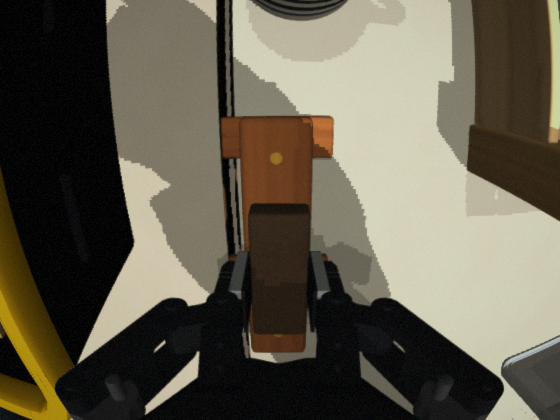

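View pics/d5.png

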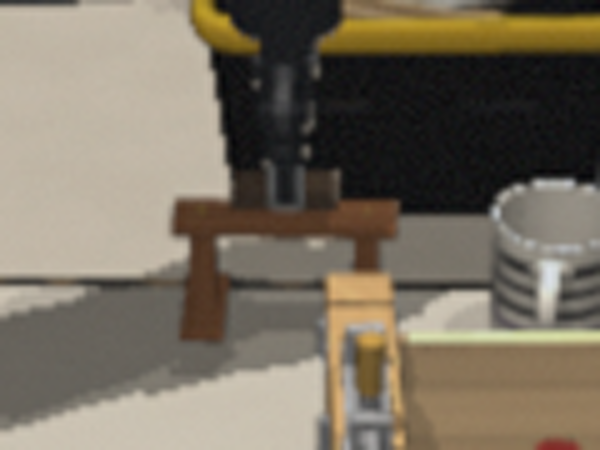

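View pics/s5.png

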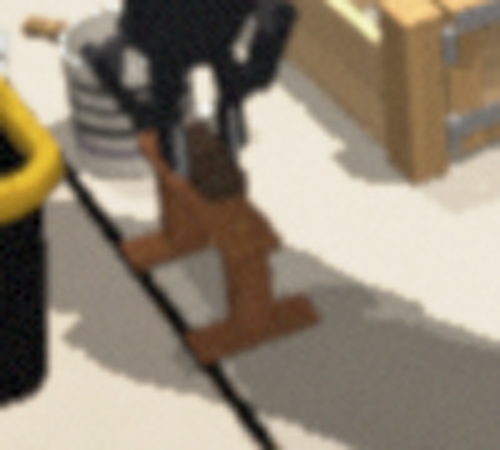

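```bash
python3 - <<'E'
from h import *
w=grab('wrist','w5b.png')
for q in [(276.5,158),(240,123),(312,123),(244,190),(310.5,190)]: print(plane(w,*q,.08))
E
```

```text
[0.56212478 0.25624124 0.08      ]
[0.57962755 0.27342647 0.08      ]
[0.57914703 0.23907725 0.08      ]
[0.54603981 0.27279543 0.08      ]
[0.54562014 0.23943241 0.08      ]
```

Centre line at y = 0.256, matching. Lower, release, rise.

Emit:
{"api": "apply_moves", "payload": {"commands": [{"travel":[-0.001,0,0.004],"twist":[0,0,0],"claw":0.02},{"travel":[-0.001,0,0.007],"twist":[0,0,0],"claw":0.02},{"travel":[-0.001,0,0.009],"twist":[0,0,0],"claw":0.02},{"travel":[-0.001,0,0.009],"twist":[0,0,0],"claw":0.02}]}}

```text
clock: 5.75
position: [0.5082, 0.2563, 0.0841]
tool_rot: [3.141, -0.001, -0.013]
force: [-10.4, -6.9, 38.5]
grip_width: 0.0269
```

Emit:
{"api": "apply_moves", "payload": {"commands": [{"travel":[0,0,-0.001],"twist":[0,0,0],"claw":0.02},{"travel":[0,0,-0.0015],"twist":[0,0,0],"claw":0.02}]}}

```text
clock: 5.95
position: [0.5081, 0.2563, 0.0842]
tool_rot: [-3.141, -0.001, -0.013]
force: [-0.2, -0.1, 1.5]
grip_width: 0.0271
```

Emit:
{"api": "apply_moves", "payload": {"commands": [{"travel":[0,0,0],"twist":[0,0,0],"claw":0.045},{"travel":[0,0,0],"twist":[0,0,0],"claw":0.045},{"travel":[0,0,0],"twist":[0,0,0],"claw":0.045},{"travel":[0,0,-0.01],"twist":[0,0,0],"claw":0.045},{"travel":[0,0,-0.04],"twist":[0,0,0],"claw":0.045},{"travel":[0,0,-0.08],"twist":[0,0,0],"claw":0.045},{"travel":[0,0,-0.12],"twist":[0,0,0],"claw":0.045},{"travel":[0,0,-0.15],"twist":[0,0,0],"claw":0.045},{"travel":[0,0,-0.15],"twist":[0,0,0],"claw":0.045}]}}

```text
clock: 6.85
position: [0.5093, 0.2571, 0.2386]
tool_rot: [-3.138, -0.006, -0.013]
force: [1.0, -0.5, -0.0]
grip_width: 0.0451
```

```bash
python3 - <<'E'
from h import *
w=grab('wrist','w6.png')
g=cv2.cvtColor(w['frame'],cv2.COLOR_BGR2GRAY)
crop(w,200,80,360,260,3.3,'w6c.png')
E
```

```text
(no output)
```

View pics/w6.png

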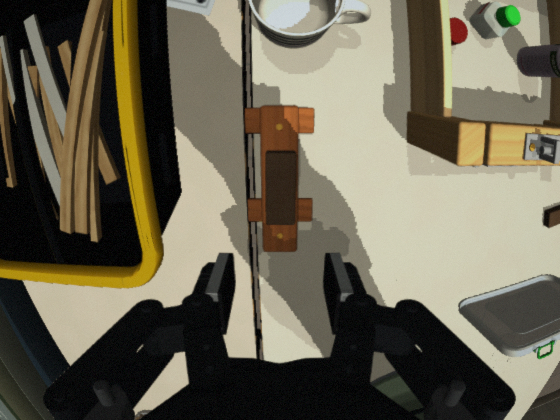

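```bash
python3 - <<'E'
from h import *
import pickle
o=bot.observe(); print(o['qpos'].round(3), np.arctan2(o['position'][1],o['position'][0]))
s,d=pickle.load(open('sd.pkl','rb'))
print('lamp', tri(s,(284,141),d,(402,222)))
Rk=down(.043+np.pi/2); print(go([.50,-.10,.27],Rk)); print(go([.50,-.10,.27],down(.043-np.pi/2)))
w=grab('wrist'); crop(w,200,80,360,260,3.3,'x.png')
g=w['frame'][150:226,264:300]; 
m=np.zeros(w['frame'].shape[:2],np.uint8); m[135:240,262:300]=(cv2.cvtColor(w['frame'],cv2.COLOR_BGR2GRAY)[135:240,262:300]<48)*255
c=max(cv2.findContours(m,0,2)[0],key=cv2.contourArea)[:,0]
print(cv2.minAreaRect(np.array([plane(w,*p,.096)[:2]*1000 for p in c.astype(float)],np.float32)))
E
```

```text
[-0.315  0.444 -0.351  1.734  0.178  0.991 -2.316] 0.4671704517107985
lamp (array([ 0.81476189, -0.24092152,  0.21668087]), np.float64(0.0009440660799816808))
(array([-0.0039,  0.3566, -0.0344]), array([ 8.00e-02, -2.30e-01, -9.32e+01]))
(array([-0.0039,  0.3566, -0.0344]), array([-2.20e-01, -8.00e-02,  8.68e+01]))
((507.1083984375, 254.47994995117188), (29.85788345336914, 70.65567016601562), 89.47844696044922)
```

```bash
python3 - <<'E'
from h import *
print(go([.563,-.067,.26],down(.043+np.pi/2)))
E
```

```text
(array([ 0.0591,  0.3224, -0.0254]), array([ 3.00e-02, -7.00e-02, -9.32e+01]))
```

Emit:
{"api": "apply_moves", "payload": {"commands": [{"travel":[0,0.03,-0.03],"twist":[0,0,-8.5],"claw":0.06},{"travel":[0.01,0.06,-0.03],"twist":[0,0,-17],"claw":0.06},{"travel":[0.015,0.09,-0.03],"twist":[0,0,-25.5],"claw":0.06},{"travel":[0.02,0.12,-0.03],"twist":[0,0,-34],"claw":0.06},{"travel":[0.025,0.15,-0.03],"twist":[0,0,-42],"claw":0.06},{"travel":[0.03,0.18,-0.03],"twist":[0,0,-50],"claw":0.06},{"travel":[0.04,0.21,-0.03],"twist":[0,0,-58],"claw":0.06},{"travel":[0.045,0.24,-0.03],"twist":[0,0,-66],"claw":0.06},{"travel":[0.05,0.27,-0.03],"twist":[0,0,-74],"claw":0.06},{"travel":[0.055,0.3,-0.03],"twist":[0,0,-82],"claw":0.06}]}}

```text
clock: 7.95
position: [0.5587, -0.0457, 0.2628]
tool_rot: [-3.14, -0.0, 1.424]
force: [0.6, 0.1, 0.1]
grip_width: 0.0599
```

```bash
python3 - <<'E'
from h import *
print(bot.observe()['qpos'].round(2)); print(go([.563,-.067,.26],down(.043+np.pi/2)))
E
```

```text
[ 0.4   0.44 -0.58  1.71  0.27  1.07 -0.41]
(array([-0.0204,  0.0074,  0.0028]), array([-1.100e-01, -1.000e-02, -1.085e+01]))
```

Emit:
{"api": "apply_moves", "payload": {"commands": [{"travel":[-0.02,0.008,0.003],"twist":[0,0,-8],"claw":0.06},{"travel":[-0.02,0.008,0.003],"twist":[0,0,-10.8],"claw":0.06},{"travel":[-0.02,0.008,0.003],"twist":[0,0,-10.8],"claw":0.06},{"travel":[-0.02,0.008,0.003],"twist":[0,0,-10.8],"claw":0.06}]}}

```text
clock: 8.35
position: [0.5637, -0.065, 0.2602]
tool_rot: [-3.14, -0.001, 1.606]
force: [0.2, 0.4, -1.2]
grip_width: 0.0598
```

```bash
python3 - <<'E'
from h import *
import pickle
w=grab('wrist','w7.png'); pickle.dump(w,open('w7.pkl','wb'))
print(tool(), proj(w,[.563,-.067,.195]))
s=grab('scene');d=grab('side'); crop(s,180,150,330,270,5,'s7.png');crop(d,220,120,400,280,4,'d7.png')
E
```

```text
[[-3.52264875e-02  9.99379089e-01 -7.29317706e-04  5.63762512e-01]
 [ 9.99379281e-01  3.52267565e-02  3.59389608e-04 -6.48469684e-02]
 [ 3.84857956e-04 -7.16204970e-04 -9.99999669e-01  2.60491768e-01]
 [ 0.00000000e+00  0.00000000e+00  0.00000000e+00  1.00000000e+00]] [278.05756963 219.47823996]
```

View pics/w7.png

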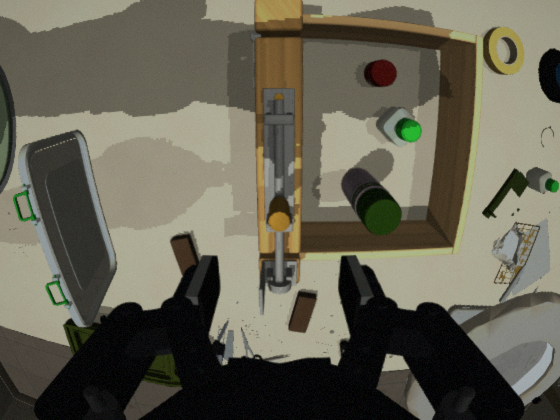

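View pics/d7.png

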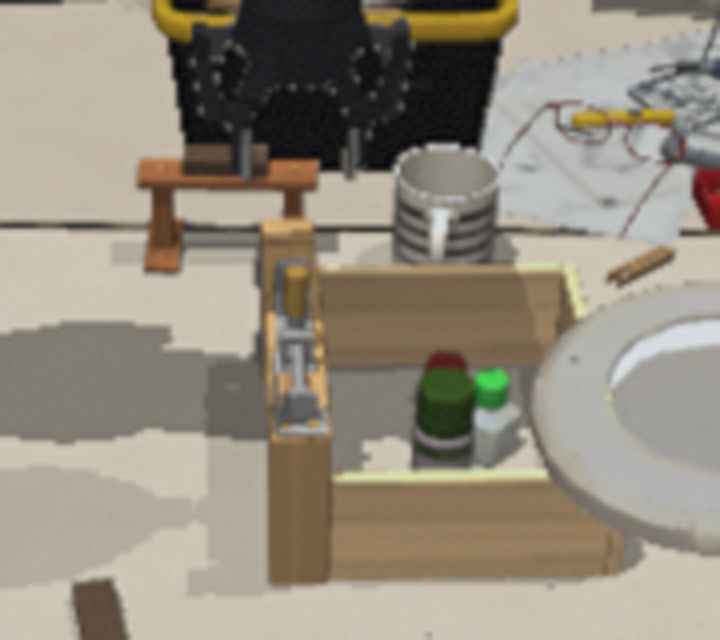

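```bash
python3 - <<'E'
from h import *
import pickle
w=pickle.load(open('w7.pkl','rb'))
crop(w,230,80,330,300,3,'w7k.png')
for q in [(279,219.5)]: print(plane(w,*q,.195))
for q in [(262,32),(300,32),(255,250),(302,250)]: print(plane(w,*q,.13))
E
```

```text
[ 0.56365196 -0.06699306  0.195     ]
[0.54491531 0.06938067 0.13      ]
[0.57592629 0.07053932 0.13      ]
[ 0.54295327 -0.12614243  0.13      ]
[ 0.58746117 -0.12454622  0.13      ]
```

View pics/w7k.png

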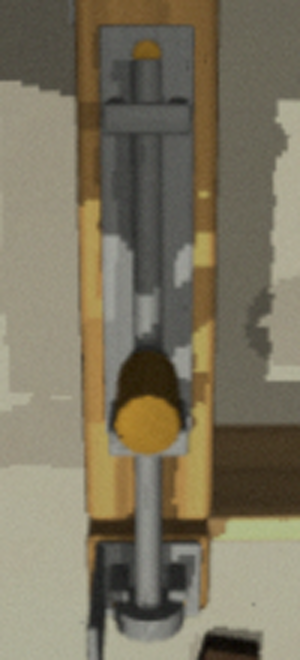

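```bash
python3 - <<'E'
from h import *
print(go([.5637,-.068,.164],down(.043+np.pi/2)))
E
```

```text
(array([-0.0031, -0.0003,  0.0968]), array([-0.02, -0.  , -0.4 ]))
```

Emit:
{"api": "apply_moves", "payload": {"commands": [{"travel":[-0.003,0,0.03],"twist":[0,0,-0.4],"claw":0.06},{"travel":[-0.003,0,0.06],"twist":[0,0,-0.4],"claw":0.06},{"travel":[-0.003,0,0.08],"twist":[0,0,-0.4],"claw":0.06},{"travel":[-0.003,0,0.09],"twist":[0,0,-0.4],"claw":0.06},{"travel":[-0.003,0,0.0965],"twist":[0,0,-0.4],"claw":0.05},{"travel":[-0.003,0,0.0965],"twist":[0,0,-0.4],"claw":0.03},{"travel":[-0.003,0,0.0965],"twist":[0,0,-0.4],"claw":0.03}]}}

```text
clock: 9.2
position: [0.5645, -0.0684, 0.1652]
tool_rot: [3.141, 0.0, 1.614]
force: [-0.1, 0.0, 0.5]
grip_width: 0.0301
```

```bash
python3 - <<'E'
from h import *
w=grab('wrist'); crop(w,150,100,420,300,2.8,'w8.png')
E
```

```text
(no output)
```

View pics/w8.png

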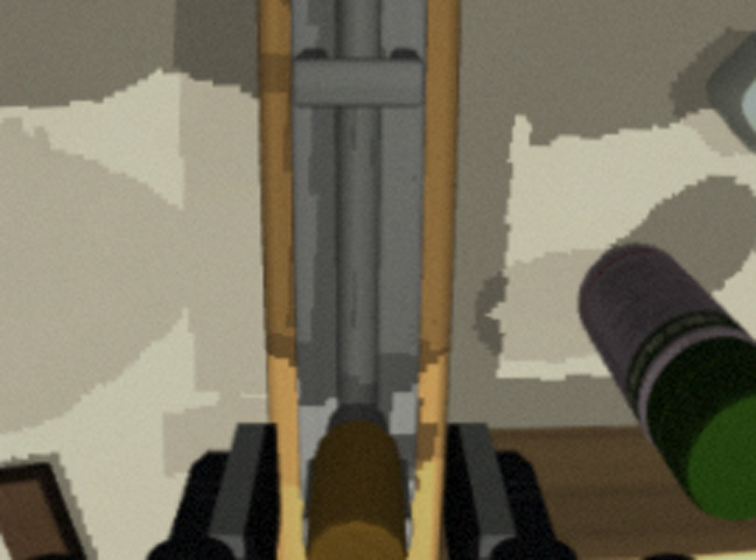

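Knob is centred between the pads. Grip.

Emit:
{"api": "apply_moves", "payload": {"commands": [{"travel":[0,0,0],"twist":[0,0,0],"claw":0.01},{"travel":[0,0,0],"twist":[0,0,0],"claw":0.01},{"travel":[0,0,0],"twist":[0,0,0],"claw":0.01},{"travel":[0,0,0],"twist":[0,0,0],"claw":0.01}], "force": 40}}

```text
clock: 9.65
position: [0.5642, -0.0686, 0.165]
tool_rot: [3.141, 0.0, 1.614]
force: [-2.7, -0.5, 6.8]
grip_width: 0.0147
```

Emit:
{"api": "apply_moves", "payload": {"commands": [{"travel":[0.001,0,-0.002],"twist":[0,-1.3,0],"claw":0.01},{"travel":[0.002,0,-0.004],"twist":[0,-2.6,0],"claw":0.01},{"travel":[0.003,0,-0.006],"twist":[0,-3.9,0],"claw":0.01},{"travel":[0.004,0,-0.008],"twist":[0,-5.2,0],"claw":0.01},{"travel":[0.0045,0,-0.0097],"twist":[0,-6.3,0],"claw":0.01},{"travel":[0.0045,0,-0.0097],"twist":[0,-6.3,0],"claw":0.01}]}}

```text
clock: 10.25
position: [0.5639, -0.0628, 0.1744]
tool_rot: [3.142, 0.111, 1.616]
force: [-2.6, 0.2, -1.2]
grip_width: 0.0143
```

```bash
python3 - <<'E'
from h import *
print(bot.observe()['force'])
s=grab('scene');d=grab('side');w=grab('wrist','w9.png'); crop(s,230,150,330,230,7,'s9.png');crop(d,260,170,320,250,7,'d9.png')
E
```

```text
[-2.62622662  0.16512531 -1.19273352]
```

View pics/s9.png

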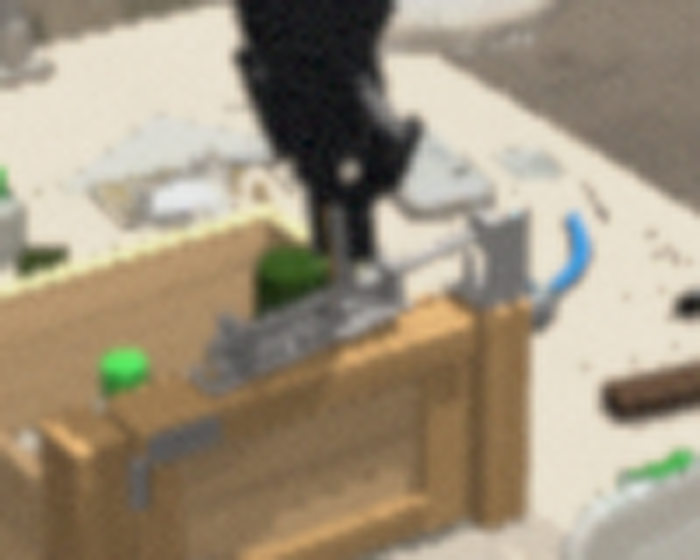

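View pics/d9.png

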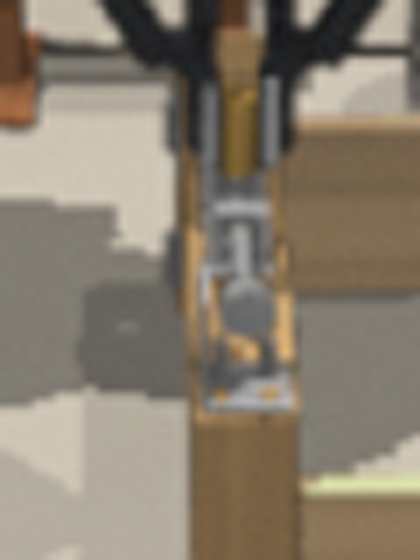

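Emit:
{"api": "apply_moves", "payload": {"commands": [{"travel":[0.004,0,0],"twist":[0,0,0],"claw":0.01},{"travel":[0.008,0,0],"twist":[0,0,0],"claw":0.01},{"travel":[0.012,0,0],"twist":[0,0,0],"claw":0.01},{"travel":[0.016,0,0],"twist":[0,0,0],"claw":0.01},{"travel":[0.02,0,0],"twist":[0,0,0],"claw":0.01}]}}

```text
clock: 10.9
position: [0.5631, -0.0437, 0.1719]
tool_rot: [3.142, 0.11, 1.614]
force: [-2.8, -1.4, 1.9]
grip_width: 0.0148
```

Emit:
{"api": "apply_moves", "payload": {"commands": [{"travel":[0.004,0,0],"twist":[0,0,0],"claw":0.01},{"travel":[0.008,0,0],"twist":[0,0,0],"claw":0.01},{"travel":[0.012,0,0],"twist":[0,0,0],"claw":0.01},{"travel":[0.016,0,0],"twist":[0,0,0],"claw":0.01},{"travel":[0.018,0,0],"twist":[0,0,0],"claw":0.01},{"travel":[0.018,0,0],"twist":[0,0,0],"claw":0.01},{"travel":[0.018,0,0],"twist":[0,0,0],"claw":0.01}]}}

```text
clock: 11.6
position: [0.5623, -0.0261, 0.1699]
tool_rot: [-3.142, 0.11, 1.614]
force: [-2.2, 1.6, 2.1]
grip_width: 0.0149
```

```bash
python3 - <<'E'
from h import *
s=grab('scene');d=grab('side');w=grab('wrist','w10.png'); crop(s,230,150,330,230,7,'s10.png');crop(d,260,170,320,250,7,'d10.png')
T=tool();print(T)
E
```

```text
[[-4.27044566e-02  9.99076628e-01  4.71392502e-03  5.62302205e-01]
 [ 9.93056114e-01  4.29638416e-02 -1.09515582e-01 -2.63006159e-02]
 [-1.09616987e-01  4.38863887e-06 -9.93973901e-01  1.69890708e-01]
 [ 0.00000000e+00  0.00000000e+00  0.00000000e+00  1.00000000e+00]]
```

View pics/s10.png

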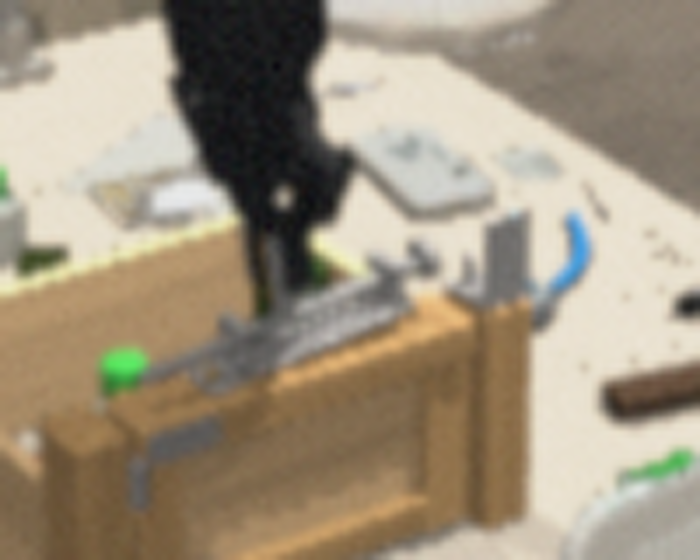

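View pics/d10.png

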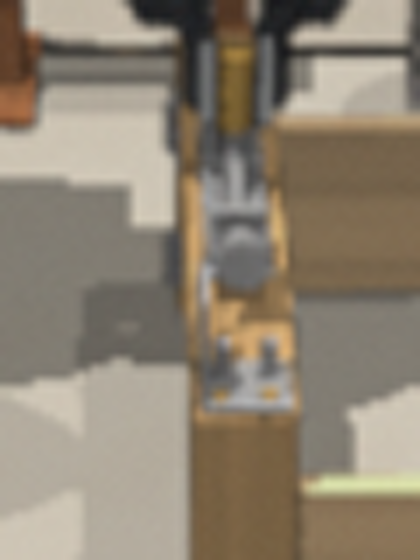

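View pics/w10.png

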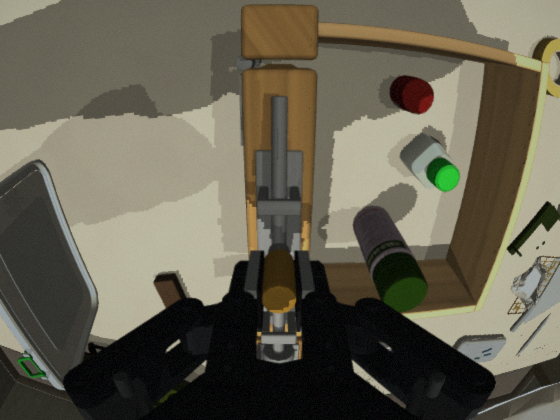

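```bash
cat > sw.py <<'E'
from h import *
import pickle,sys
np.set_printoptions(precision=4,suppress=True)
H=np.array([.5377,.067])
w=pickle.load(open('w1.pkl','rb')); p=[plane(w,*q,.016)[:2] for q in [(389,166),(442,153),(396,189),(445,175)]]
for x in p: print('decoy',x,'from hinge',np.linalg.norm(x-H),'angle open deg',np.degrees(np.arctan2(-(x-H)[0],-(x-H)[1])))
T=tool(); print(T[:3,3])
for th in [5,10,15,20,25,30,35,40]:
    Q=R.from_euler('z',-th,degrees=True).as_matrix(); v=T[:3,3]-[*H,0]; P=Q@v+[*H,0]
    print(th,*go(P,Q@T[:3,:3],T))
E
python3 sw.py
```

```text
decoy [ 0.4462 -0.1707] from hinge 0.2546674888747563 angle open deg 21.0533915530782
decoy [ 0.4578 -0.2411] from hinge 0.31828680367798157 angle open deg 14.534254803367682
decoy [ 0.4172 -0.1798] from hinge 0.2746604226491208 angle open deg 26.022261298702034
decoy [ 0.4297 -0.2467] from hinge 0.3317622213489406 angle open deg 18.993877737779897
[ 0.5623 -0.0263  0.1699]
5 [-0.0014 -0.0083  0.0002] [ 0.55 -0.    4.97]
10 [-0.0021 -0.0167  0.0002] [ 1.1  -0.    9.94]
15 [-0.0021 -0.0251  0.0002] [ 1.64 -0.   14.91]
20 [-0.0013 -0.0335  0.0001] [ 2.19 -0.   19.88]
25 [ 0.0001 -0.0418 -0.    ] [ 2.74 -0.   24.85]
30 [ 0.0023 -0.0499 -0.0003] [ 3.29 -0.   29.82]
35 [ 0.0052 -0.0578 -0.0006] [ 3.84 -0.   34.79]
40 [ 0.0088 -0.0654 -0.001 ] [ 4.38 -0.   39.76]
```

Emit:
{"api": "apply_moves", "payload": {"commands": [{"travel":[-0.0008,-0.0042,0],"twist":[0.27,0,2.5],"claw":0.01},{"travel":[-0.0014,-0.0083,0],"twist":[0.55,0,5],"claw":0.01},{"travel":[-0.0018,-0.0125,0],"twist":[0.8,0,7.5],"claw":0.01},{"travel":[-0.0021,-0.0167,0],"twist":[1.1,0,10],"claw":0.01},{"travel":[-0.0021,-0.021,0],"twist":[1.4,0,12.5],"claw":0.01},{"travel":[-0.0021,-0.0251,0],"twist":[1.64,0,15],"claw":0.01},{"travel":[-0.0021,-0.0251,0],"twist":[1.64,0,15],"claw":0.01}]}}

```text
clock: 12.45
position: [0.5376, -0.0295, 0.1703]
tool_rot: [3.14, 0.11, 1.35]
force: [2.9, 0.9, -0.4]
grip_width: 0.0149
```

```bash
python3 - <<'E'
from h import *
w=grab('wrist','w11.png');s=grab('scene');crop(s,180,150,330,270,5,'s11.png')
E
```

```text
(no output)
```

View pics/w11.png

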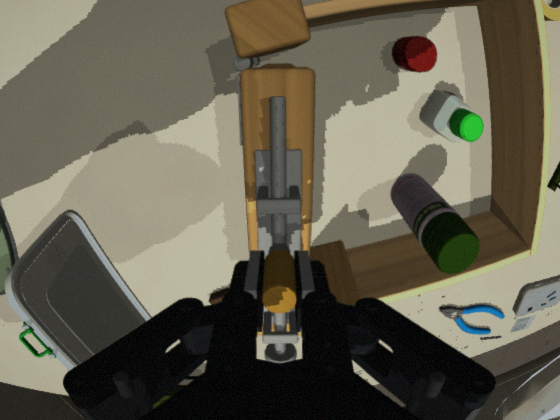

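View pics/s11.png

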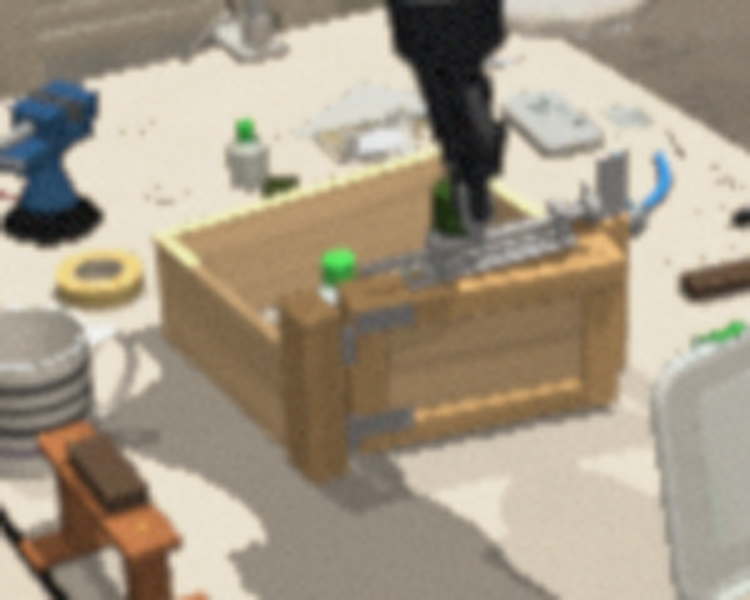

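Emit:
{"api": "apply_moves", "payload": {"commands": [{"travel":[-0.0008,-0.0042,0],"twist":[0.27,0,2.5],"claw":0.01},{"travel":[-0.0014,-0.0083,0],"twist":[0.55,0,5],"claw":0.01},{"travel":[-0.0018,-0.0125,0],"twist":[0.8,0,7.5],"claw":0.01},{"travel":[-0.0021,-0.0167,0],"twist":[1.1,0,10],"claw":0.01},{"travel":[-0.0021,-0.021,0],"twist":[1.4,0,12.5],"claw":0.01},{"travel":[-0.0021,-0.0251,0],"twist":[1.64,0,15],"claw":0.01},{"travel":[-0.0018,-0.0293,0],"twist":[1.9,0,17.5],"claw":0.01},{"travel":[-0.0013,-0.0335,0],"twist":[2.19,0,20],"claw":0.01},{"travel":[0.0001,-0.0418,0],"twist":[2.74,0,24.9],"claw":0.01},{"travel":[0.0001,-0.0418,0],"twist":[2.74,0,24.9],"claw":0.01}]}}

```text
clock: 13.55
position: [0.4965, -0.0202, 0.1703]
tool_rot: [3.141, 0.11, 0.913]
force: [3.5, -2.4, 0.6]
grip_width: 0.0147
```

```bash
python3 - <<'E'
from h import *
import pickle
w=grab('wrist','w12.png');s=grab('scene');d=grab('side');crop(s,160,150,330,290,4.3,'s12.png');crop(d,220,120,400,280,4,'d12.png')
pickle.dump((w,s,d),open('f12.pkl','wb')); print(tool()[:3,3],bot.observe()['force'],bot.observe()['qpos'].round(2))
E
```

```text
[ 0.49705327 -0.02043521  0.17022341] [ 2.11667544 -2.35378996  0.83602204] [ 0.17  0.46 -0.39  1.93  0.32  0.9  -1.06]
```

View pics/w12.png

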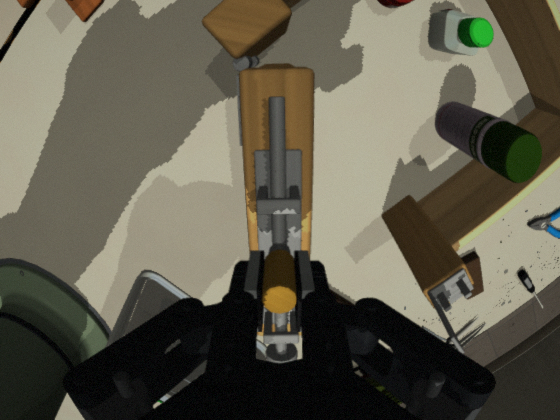

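View pics/s12.png

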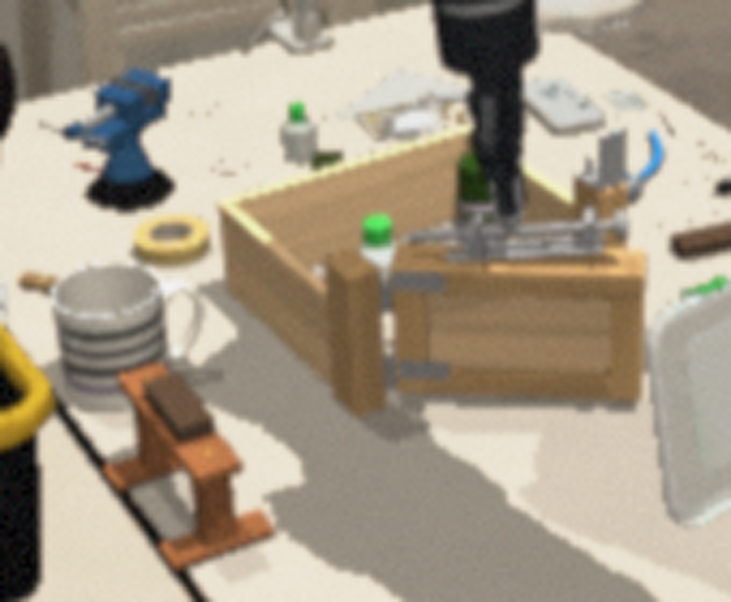

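View pics/d12.png

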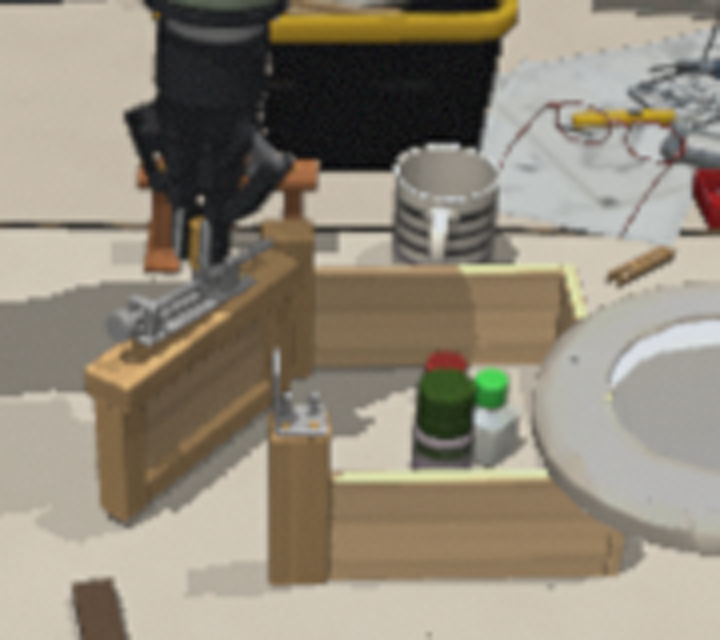

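Emit:
{"api": "apply_moves", "payload": {"commands": [{"travel":[0,0,0],"twist":[0,0,0],"claw":0.01},{"travel":[0,0,0],"twist":[0,0,0],"claw":0.01},{"travel":[0,0,0],"twist":[0,0,0],"claw":0.01},{"travel":[0,0,0],"twist":[0,0,0],"claw":0.01},{"travel":[0,0,0],"twist":[0,0,0],"claw":0.01}]}}

```text
clock: 14.2
position: [0.4966, -0.0202, 0.1701]
tool_rot: [3.141, 0.11, 0.913]
force: [1.7, -2.0, 2.3]
grip_width: 0.0148
```

```bash
python3 - <<'E'
from h import *
import pickle
np.set_printoptions(precision=4,suppress=True)
w=grab('wrist');s=grab('scene');d=grab('side')
a,b=plane(w,240,78,.13),plane(w,247,245,.13); c,e=plane(w,313,78,.13),plane(w,311,245,.13)
for p,q in((a,b),(c,e)): v=q-p; print(p,q,np.degrees(np.arctan2(-v[0],-v[1])))
D=lambda u,v:(220+u/4-.4,120+v/4-.4)
p,q=plane(d,*D(132,393),.13),plane(d,*D(300,272),.13); v=p-q; print('side',p,q,np.degrees(np.arctan2(-v[0],-v[1])))
o=bot.observe(); print(o['position'],o['force'],np.abs(o['qd']).max(),o['grip_width'],o['clock'])
m=cv2.cvtColor(s['frame'],cv2.COLOR_BGR2GRAY)
# block on ledge in scene
S=lambda u,v:(160+u/4.3-.4,150+v/4.3-.4)
for z,q in((.096,(145,386)),(.096,(178,370)),(.096,(212,415)),(.096,(180,428))): print(plane(s,*S(*q),z))
E
```

```text
[0.5345 0.0617 0.13  ] [ 0.4722 -0.0192  0.13  ] 37.6141701016967
[0.5646 0.0384 0.13  ] [ 0.5044 -0.0441  0.13  ] 36.15397437135659
side [ 0.456  -0.1175  0.13  ] [0.567  0.0295 0.13  ] 37.064685084998125
[ 0.4966 -0.0202  0.1701] [ 2.8899 -1.4297  2.2168] 0.000954926395276944 0.014536399880150461 14.35
[0.5312 0.2718 0.096 ]
[0.5379 0.2433 0.096 ]
[0.4712 0.2459 0.096 ]
[0.4686 0.2714 0.096 ]
```

```bash
python3 -c "
from workcell import bot
print(bot.job_done()); o=bot.observe(); print(o['clock'],o['position'])"
```

```text
the job is handed in; nothing more can be done
None
the job is handed in; nothing more can be done
```

The job is handed in: the block is on the ledge, the bolt is drawn, and the arm is holding the gate open at about 39°. No verdict was reported.

**Block:** I picked the leftmost of the three look-alike blocks and set it lengthwise on the ledge. I let go and checked it from above. It sits about 1–2 mm off the middle line and within about 1° of the ledge's direction. A rough check from the fixed camera at the end agreed. While setting it down I pressed too far: the wrist force read 38 N for a moment, so I backed off before letting go.

**Bolt:** With the gate shut, I lifted the bolt by its knob by about 10 mm, tilting it about 0.11 rad. I then drew it about 37 mm towards the hinge, judged from how far the fingers moved. The pictures showed its head past both the lip and the cheek.

**Gate:** I swung it about the hinge and kept hold of the knob with a 40 N grip. The last pictures put the gate 36–38° from the robot's axis. Adding the pen's own 2.5° turn gives about 39–40° open. The arm was still, with 3–4 N on the tool.

**Other items:** The bottle, can and pot were still upright in the last pictures, and the arm never went near the boat. I did not measure their positions again at the end. The run took 14.35 s on the robot's clock.

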